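Find the hidden catch of the child-safe box and press it

TASK

The wooden child-safe box on the worktop has a drawer without a handle. Somewhere in the darker inlaid panel on its top a recessed thumb plate of the same wood is hidden: feel for it with the fingertips, press it in and let it go, so that the drawer springs out by itself. Do not touch the drawer, and leave the jar, the drum and the tins round the box as they are.

Things in the scene. Friction and masses are not known exactly. Their poses are not given: they have to be found in the camera images.
- box: Fixed light-wood box, 190 (x) x 380 (y) x 80 (z) mm; origin at the centre of its underside, on the worktop; z up, -x points to its drawer side (towards the robot). Its top, at z = 80 mm, is a light-wood frame round a window of 96 (x) x 168 (y) mm, centred on the box, which shows a flat panel of darker wood 1.5 mm lower.
- panel (a point): Centre of the window in the box's top, on the surface of the darker panel (78.5 mm above the worktop); axes as the box's. The thumb plate is centred on the panel's long middle line (x = 0 here); where along it differs every time: its centre is anywhere from y = -50 to y = +50 mm from this point. The rest of the panel is rigid.
- catch (a joint): Thumb plate, in an opening of the panel of 64 mm (box x) x 44 mm (box y), of the panel's wood; its surface lies 2 mm below the panel's. Value in m: 0 = out, grows as it is pressed straight down, stops at 7 mm. Its spring takes 3 N to start and 6 N at 6 mm, and it trips the drawer after about 4.5 mm; let go, it comes back to 0.
- drawer (a joint): Drawer, m: 0 = shut, 0.055 = sprung out to its stop towards the box's -x. Held shut by the catch; a spring pushes it out once the catch has tripped, within about a second.
- drawer_front (a point): Centre of the outside of the drawer's front, a darker board of 356 x 50 mm without a handle, flush with the box's -x side, 34.5 mm above the worktop; moves with the drawer.
- spice_jar: Bystander: spice jar with green lid, 46 mm across, 98 high, loose; origin at the centre of its underside. Stands behind the box.
- tomato_tin: Bystander: green tin with a picture of tomatoes, 75 mm across, 58 high, loose; origin at the centre of its underside. Stands behind the box.
- pepper: Bystander: black and white striped drum, 46 mm across, 98 high, loose; origin at the centre of its underside. Stands off the right end of the box.
- flat_tin: Bystander: flat tin with a dark blue band, 86 mm across, 40 high, loose; origin at the centre of its underside. Stands behind the right end of the box.

How it is judged (in metres and radians):
On the way, in this order (a step that is already met when the one before it is completed fails the run):
1. the thumb plate is pressed in (value of joint catch above 0.0035 m).
2. the drawer springs out (value of joint drawer above 0.045 m), for 0.2 s.
At the end, for the whole second after the job is handed in: The drawer is out by more than 45 mm and at rest, the thumb plate is back within 1.5 mm of its resting height, and the four bystanders stand upright within 20 mm of where they began (value of joint drawer above 0.045 m and velocity of joint drawer below 0.02 m/s and value of joint catch below 0.0015 m and distance of each of spice_jar, tomato_tin, pepper, flat_tin from where it was at the start of the episode below 0.02 m and angle between each of spice_jar, tomato_tin, pepper, flat_tin's own z axis and vertical below 0.1 rad); the robot touches nothing.
It fails at once if the robot touched the drawer (it must spring out by itself) (contact force between any of the fingers, the arm and drawer above 0.5 N).
It fails at once if a bystander was moved over 20 mm, tipped or lifted (distance of any of spice_jar, tomato_tin, pepper, flat_tin from where it was at the start of the episode above 0.02 m or height (world z) of any of spice_jar, tomato_tin, pepper, flat_tin above 0.01 m or angle between any of spice_jar, tomato_tin, pepper, flat_tin's own z axis and vertical above 0.2 rad).
It also fails if it takes over 48 s, if anything falls off the work surface, if the arm or the gripper's body presses on something with over 40 N, if the wrist force passes 120 N, or if a joint passes its speed limit or range.

ROBOT

A 7-joint arm with a two-finger parallel gripper is mounted at the origin on a cart in front of the work surface, level with it; the furniture and walls round the work are solid. World frame = base frame: x ahead of the robot, y to its left, z up, the work surface at z = 0. Lengths are in mm, angles in rad, forces in N, time in s.
With the tool pointing down it reaches from about 400 to 900 mm from the base axis. Payload 5.5 kg.
Tool frame: the origin (TCP) lies midway between the tips of the shut fingers; the grasp point (between the pads) lies 19 mm behind it (grip_point_offset is the distance from the TCP to the grasp point, in mm); z points along the fingers, y is the direction in which the jaws open and shut (so a half turn about z gives the same grasp; the last joint's range is limited). The gripper opens to 92 mm and grips with 3 to 60 N. Pads are 19 mm wide; open, the fingers measure 130 mm over their backs; the gripper's body (75 mm by 190 mm) begins 47 mm behind the grasp point.
Start: joints at [1.564, 0.501, -0.427, 1.55, 0.221, 1.138, -0.21], TCP at [173.284, -626.476, 226.729] pointing down, gripper open.
Joint ranges: [-2.88, 2.88], [-0.31, 2.03], [-1.54, 1.56], [0.2, 2.42], [-1.41, 4.55], [0.19, 2.02], [-2.57, 2.57]. Speed limits (rad/s): [2.57, 2.57, 3.14, 3.14, 3.14, 3.14, 3.14].

INTERFACE

Orientations are given as a unit quaternion [x, y, z, w].
In Python, from bench import * gives the robot as it stands. The module is installed in compiled form; this text tells all that it offers.
- The arm moves only by the tool apply_moves, never from a script. Its argument "steps" is a list that holds one entry, the list of rows, each a list of 7 numbers: the closure, from 0 (fully open) to 1 (shut), then the shift along the tool's x, y, z in units of 50 mm (1.0 is 50 mm), then the turn, a rotation vector about the tool's x, y, z in units of 5 degrees (1.0 is 5 degrees). A call has 1 to 8 rows; each row is the pose to reach, as a shift and turn from the pose commanded when the call began, along the tool's axes at that moment; what a row does not reach only later rows make up. A row lasts 1/10 s, in which the tool goes at most 50 mm and 8.59 degrees, less where a joint would pass 70% of its speed; a pose out of reach is approached as far as the arm can. A call with a gripper value outside its range is refused whole. The fingers move at their own pace and stop on an object; "squeeze" is the grip in N (left out, the last holds). Time passes only in rows, so rows that repeat a pose let the fingers close. It gives the time, the measured TCP pose, the force and the opening at its end, in the units of the state.
- state(): the state, without advancing time (a new reading comes with each control period).
- grab_frame(name): name is "scene" or "top"; returns a dict with "color" (420x560x3 uint8, red, green, blue), "range_z" (420x560 float32, mm along the optical axis (not along the pixel's ray), 0 where there is no reading), "fx", "fy", "cx", "cy" (pixels), "dist_coeffs" ([k1, k2, p1, p2, k3] as OpenCV has them; the pictures are not rectified), "world_from_camera" (4x4, takes a point from camera to world coordinates). Camera axes: x right, y down, z forward; pixel columns grow to the right and rows downward; lengths in mm; the calibration is good to about 2 mm. A picture is of the moment at which its call begins.
- close_job(): hands the job in, once; it reports no verdict.
Trained networks look in a picture, given as the dict that the camera call returned (one of the last four; its "shot" number tells which), for a name from the list of things; names that differ only in an ending like _2 or _b are one class to them, and where a whole thing is asked for, a point or a joint stands for the part that bears it (a point fixed in the world has none). Each returns a list of dicts, best first, with "score" (0 to 1); they miss things now and then, are a little off and sometimes report something else, mostly with a low value. They report only what shows in the picture. A call takes as long as a camera call.
- cut_out(query, picture): "mask" (420x560 bool, what is visible of it) and "point" ([column, row] in pixels, amid what is visible of it).
- tip_of(query, picture): "point" ([column, row] in pixels: a listed point, or the origin of a listed thing).
The state is a dict: "time_s": time; "joint_pos": joint angles; "joint_vel": joint speeds; "joint_torque": joint torques, N m; "tool_pos": TCP position; "tcp_rot": TCP orientation; "wrist_force": force on the tool from outside, world axes, zero at the start; "torque": the same for the moment, N m; "gripper_width": finger opening in mm.
Only numpy, scipy, OpenCV 4.12 (cv2) and the standard library are available. Lean on these libraries where they do the work, as an engineer would, in place of code of your own. Each camera call takes 0.05 s, during which the arm holds its last target. There are 200 camera calls.

## Working session

There is one attempt and no reset: what is moved stays moved. The work goes in short steps, Python scripts to look and compute and a tool call to move; the robot and the scene stay as the last step left them, time stands still between calls to the robot, and variables do not carry over. Pictures are saved under pics/ and viewed, about 8 in all and at most 12, crops included, and the job is handed in when it is done.

Besides the shell and the picture viewer there is one more tool, called after "Request:" by a JSON object that holds its "method" and its "body", one argument or row to a line. apply_moves: Moves the arm, as the interface text tells. Its arguments: {"type":"object","properties":{"steps":{"type":"array"},"squeeze":{"type":"number"}},"required":["steps"]}

```bash
mkdir -p pics
cat > h.py <<'E'
from bench import *
import numpy as np, cv2
def unproj(f,uv,z=None):
    K=np.array([[f["fx"],0,f["cx"]],[0,f["fy"],f["cy"]],[0,0,1]])
    p=cv2.undistortPoints(np.array(uv,float).reshape(-1,1,2),K,np.array(f["dist_coeffs"],float)).reshape(-1,2)
    T=np.array(f["world_from_camera"]); d=np.c_[p,np.ones(len(p))]@T[:3,:3].T; o=T[:3,3]
    if z is not None: return o+d*((z-o[2])/d[:,2])[:,None]
    r=np.array([f["range_z"][int(round(v)),int(round(u))] for u,v in uv]); return o+d*r[:,None]
E
cat > a.py <<'E'
from h import *
print(state())
for n in ("top","scene"):
    f=grab_frame(n); cv2.imwrite(f"pics/{n}1.png",f["color"][:,:,::-1])
    for q in ("box","panel","drawer_front","spice_jar","tomato_tin","pepper","flat_tin"):
        t=tip_of(q,f)[:1]
        for r in t: print(n,q,round(r["score"],2),r["point"],unproj(f,[r["point"]],{"panel":78.5,"drawer_front":34.5}.get(q,0)).round(0))
    c=cut_out("box",f)
    if c:
        m=c[0]["mask"]; v,u=np.nonzero(m&(f["range_z"]>0)); P=unproj(f,np.c_[u,v])
        s=abs(P[:,2]-80)<6
        print("box top rect",s.sum(),cv2.minAreaRect(P[s][:,:2].astype(np.float32)))
E
python3 a.py
```

```text
{'time_s': 0.0, 'joint_pos': array([ 1.56417178,  0.50183682, -0.42680127,  1.55144868,  0.22079258,
        1.13827319, -0.21030714]), 'joint_vel': array([ 8.43745653e-05,  4.88273342e-04, -3.57750437e-04,  1.51491764e-03,
       -1.01834999e-04, -8.81332073e-04, -9.06851220e-04]), 'joint_torque': array([ 8.32085498e-04, -5.66595304e+01, -5.81588298e+00, -2.79117554e+01,
       -6.86308695e-02,  3.09133879e-02,  1.85757149e-04]), 'tool_pos': array([ 173.04867819, -625.82358959,  225.68668981]), 'tcp_rot': array([ 9.90909107e-01,  1.34529656e-01, -8.86642317e-05, -9.51297968e-04]), 'wrist_force': array([ 0.78666098, -0.02341733,  0.03887541]), 'torque': array([ 0.01981197, -0.00053029,  0.01159129]), 'gripper_width': 92.12259653985522}
top spice_jar 0.73 [204.8, 138.4] [[682.  47.   0.]]
top tomato_tin 0.82 [280.2, 165.1] [[ 620. -119.    0.]]
top pepper 0.61 [336.8, 271.2] [[ 390. -236.    0.]]
top flat_tin 0.66 [326.4, 183.9] [[ 577. -219.    0.]]
box top rect 0 ((0.0, 0.0), (0.0, 0.0), 0.0)
scene box 0.62 [222.1, 235.0] [[484.  24.   0.]]
scene panel 0.82 [214.5, 203.5] [[490.  38.  78.]]
scene drawer_front 0.92 [186.3, 238.1] [[406.  62.  34.]]
scene spice_jar 0.62 [252.5, 189.4] [[694.  55.   0.]]
scene tomato_tin 0.87 [301.7, 216.2] [[ 626. -116.    0.]]
scene pepper 0.66 [318.0, 293.7] [[ 396. -241.    0.]]
scene flat_tin 0.74 [334.1, 236.8] [[ 578. -214.    0.]]
box top rect 6682 ((488.3031311035156, 29.431930541992188), (382.40679931640625, 192.5427703857422), 71.89767456054688)
```

View both.

View pics/top1.png

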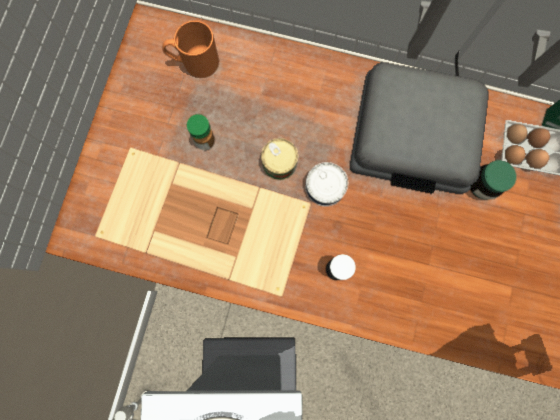

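View pics/scene1.png

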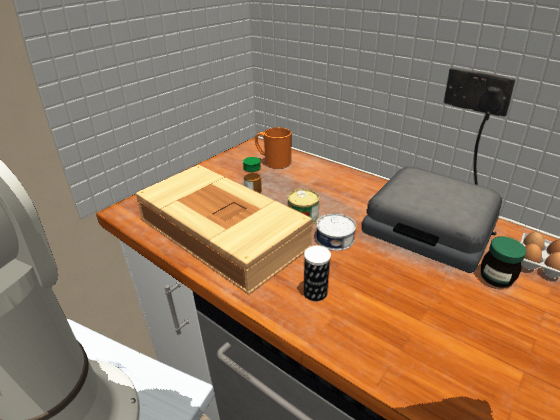

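```bash
cat > b.py <<'E'
from h import *
ims=[]
a=np.deg2rad(71.9-90);R=np.array([[np.cos(a),-np.sin(a)],[np.sin(a),np.cos(a)]]);c=np.array([488.3,29.4])
# rectify the panel: image cols = box y (+120..-120), rows = box x(+70..-70), 3px/mm
for n in ("top","scene"):
    f=grab_frame(n)
    K=np.array([[f["fx"],0,f["cx"]],[0,f["fy"],f["cy"]],[0,0,1]]);Ti=np.linalg.inv(np.array(f["world_from_camera"]))
    bx,by=np.meshgrid(70-np.arange(280)/2.,200-np.arange(800)/2.,indexing="ij")
    w=np.stack([bx.ravel(),by.ravel()],1)@R.T+c
    P=np.c_[w,np.full(len(w),78.5)]
    uv,_=cv2.projectPoints(P,cv2.Rodrigues(Ti[:3,:3])[0],Ti[:3,3],K,np.array(f["dist_coeffs"],float))
    m=uv.reshape(280,800,2).astype(np.float32)
    ims.append(cv2.remap(f["color"],m[...,0],m[...,1],cv2.INTER_CUBIC)[:,:,::-1])
    z=cv2.remap(f["range_z"],m[...,0],m[...,1],cv2.INTER_NEAREST)
    q=unproj(f,[(f["cx"],f["cy"])],0)
    T=np.array(f["world_from_camera"]);rows=[]
    # world height along the middle line
    for y in range(-90,91,10):
        i,j=140,int((200-y)*2); u=m[i,j]
        rows.append((y,round(float(unproj(f,[u])[0,2]),1)))
    print(n,rows)
cv2.imwrite("pics/rect.png",np.vstack(ims))
E
python3 b.py
```

```text
top [(-90, 78.1), (-80, 77.3), (-70, 77.4), (-60, 77.6), (-50, 77.3), (-40, 76.3), (-30, 73.7), (-20, 75.5), (-10, 78.2), (0, 78.3), (10, 78.5), (20, 75.2), (30, 78.3), (40, 77.3), (50, 77.8), (60, 76.6), (70, 78.3), (80, 77.9), (90, 80.6)]
scene [(-90, 80.3), (-80, 77.6), (-70, 78.5), (-60, 76.9), (-50, 76.1), (-40, 74.6), (-30, 76.3), (-20, 75.8), (-10, 78.1), (0, 79.6), (10, 78.3), (20, 77.5), (30, 78.1), (40, 77.7), (50, 80.1), (60, 76.8), (70, 78.1), (80, 79.5), (90, 80.2)]
```

View pics/rect.png

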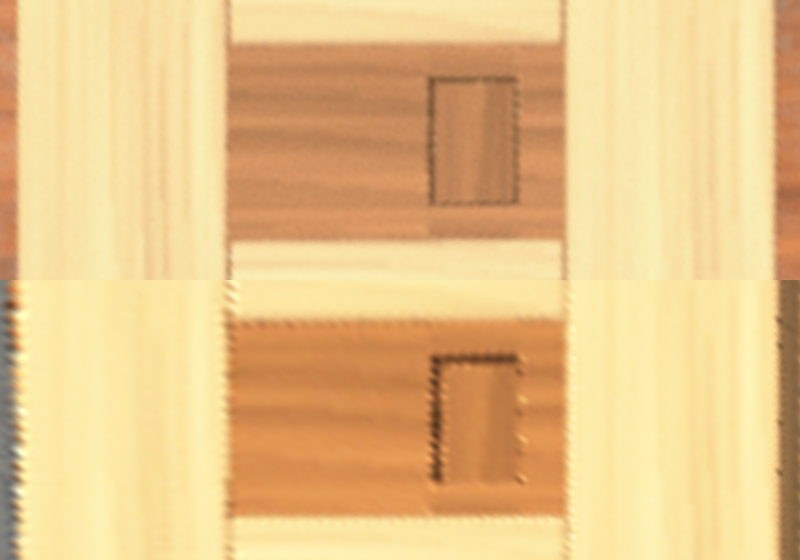

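Both views show the plate in the lower right of the window. In the rectified image it is at cols 430–518 and rows 77–204, so its centre is about world (477, -6), with its surface at z≈76.5. I'm approaching at height with the fingers shut.

Request:
{"method": "apply_moves", "body": {
  "steps": [
    [[1, 0.57, -0.65, 0, 0, 0, -0.7], [1, 1.14, -1.3, 0, 0, 0, -1.4], [1, 1.71, -1.95, 0, 0, 0, -2.1], [1, 2.28, -2.6, 0, 0, 0, -2.8], [1, 2.85, -3.25, 0, 0, 0, -3.5], [1, 3.42, -3.9, 0, 0, 0, -4.2], [1, 4.0, -4.55, 0, 0, 0, -4.9], [1, 4.58, -5.17, 0, 0, 0, -5.6]]
  ],
  "squeeze": 10
}}

```text
time_s: 1.8
tool_pos: [325.6, -314.7, 227.0]
tcp_rot: [0.928, 0.371, -0.0, 0.0]
wrist_force: [0.1, -0.4, 0.7]
gripper_width: 32.5
```

```bash
cat > d.py <<'E'
from h import *
from scipy.spatial.transform import Rotation as Ro
import sys
g=np.array([float(v) for v in sys.argv[1:4]])
s=state();R=Ro.from_quat(s["tcp_rot"])
a=np.deg2rad(-18.1);bx=np.array([np.cos(a),np.sin(a),0]);z=np.array([0,0,-1.])
G=Ro.from_matrix(np.c_[np.cross(bx,z),bx,z])
G2=Ro.from_matrix(np.c_[np.cross(-bx,z),-bx,z])
print(s["time_s"],s["tool_pos"].round(1),s["wrist_force"].round(1),s["gripper_width"])
print("shift",(R.inv().apply(g-s["tool_pos"])/50).round(3),"turn",[(np.rad2deg((R.inv()*q).as_rotvec())/5).round(2) for q in (G,G2)])
E
python3 d.py 476.8 -5.8 226
```

```text
1.8 [ 325.6 -314.7  227. ] [ 0.1 -0.4  0.7] 32.45667680844894
shift [ 6.45  -2.388  0.015] turn [array([ 0.01,  0.01, -5.66]), array([ 1.000e-02, -1.000e-02,  3.034e+01])]
```

Request:
{"method": "apply_moves", "body": {
  "steps": [
    [[1, 0.8, -0.3, 0, 0, 0, -0.7], [1, 1.6, -0.6, 0, 0, 0, -1.4], [1, 2.4, -0.9, 0, 0, 0, -2.1], [1, 3.2, -1.2, 0, 0, 0, -2.8], [1, 4.0, -1.5, 0, 0, 0, -3.5], [1, 4.8, -1.8, 0, 0, 0, -4.2], [1, 5.6, -2.1, 0, 0, 0, -4.9], [1, 6.45, -2.39, 0, 0, 0, -5.66]]
  ]
}}

```text
time_s: 2.6
tool_pos: [477.5, -6.6, 227.1]
tcp_rot: [0.81, 0.587, -0.0, 0.001]
wrist_force: [0.4, -1.0, 0.4]
gripper_width: 0.4
```

```bash
python3 d.py 476.8 -5.8 90
```

```text
2.6 [477.5  -6.6 227.1] [ 0.4 -1.   0.4] 0.40977728234394384
shift [ 0.014 -0.022  2.742] turn [array([ 0.01,  0.01, -0.01]), array([ 2.000e-02, -2.000e-02,  3.599e+01])]
```

Request:
{"method": "apply_moves", "body": {
  "steps": [
    [[1, 0.01, -0.02, 0.7, 0, 0, 0], [1, 0.01, -0.02, 1.4, 0, 0, 0], [1, 0.01, -0.02, 2.0, 0, 0, 0], [1, 0.01, -0.02, 2.4, 0, 0, 0], [1, 0.01, -0.02, 2.66, 0, 0, 0], [1, 0.01, -0.02, 2.76, 0, 0, 0], [1, 0.01, -0.02, 2.76, 0, 0, 0]]
  ]
}}

```text
time_s: 3.3
tool_pos: [476.3, -6.8, 88.8]
tcp_rot: [0.81, 0.586, -0.0, -0.0]
wrist_force: [0.1, 0.6, 0.6]
gripper_width: 0.3
```

```bash
python3 d.py 476.8 -5.8 76.5
python3 - <<'E'
from h import *
f=grab_frame("scene");cv2.imwrite("pics/s2.png",cv2.resize(f["color"][130:310,120:360,::-1],None,fx=3,fy=3,interpolation=cv2.INTER_CUBIC))
E
```

```text
3.3 [476.3  -6.8  88.8] [0.1 0.6 0.6] 0.2642190915309128
shift [0.023 0.003 0.245] turn [array([-0.  , -0.  , -0.03]), array([-0.  ,  0.  , 35.97])]
```

View pics/s2.png

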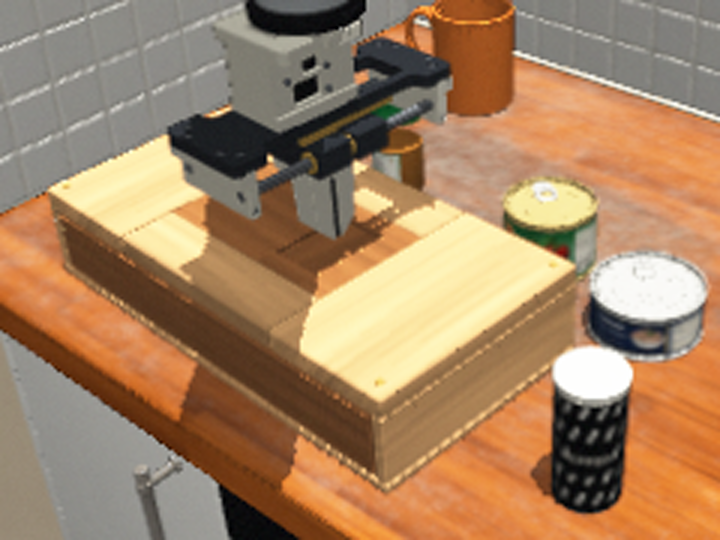

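The crop shows the shut fingertips (about 335, 230) hovering over the plate outline. Next I'll feel down slowly.

Request:
{"method": "apply_moves", "body": {
  "steps": [
    [[1, 0.02, 0, 0.1, 0, 0, 0], [1, 0.02, 0, 0.18, 0, 0, 0], [1, 0.02, 0, 0.22, 0, 0, 0], [1, 0.02, 0, 0.25, 0, 0, 0], [1, 0.02, 0, 0.28, 0, 0, 0], [1, 0.02, 0, 0.29, 0, 0, 0], [1, 0.02, 0, 0.29, 0, 0, 0]]
  ]
}}

```text
time_s: 4.05
tool_pos: [476.6, -6.1, 74.4]
tcp_rot: [0.81, 0.586, -0.0, 0.0]
wrist_force: [-0.7, -0.5, 3.2]
gripper_width: 0.4
```

At z = 74.4 mm, below the rigid panel, the force is only 3.2 N. That means I'm on the sprung plate, so I'll press on.

Request:
{"method": "apply_moves", "body": {
  "steps": [
    [[1, 0, 0, 0.03, 0, 0, 0], [1, 0, 0, 0.06, 0, 0, 0], [1, 0, 0, 0.08, 0, 0, 0], [1, 0, 0, 0.09, 0, 0, 0], [1, 0, 0, 0.09, 0, 0, 0]]
  ]
}}

```text
time_s: 4.55
tool_pos: [476.6, -6.1, 69.9]
tcp_rot: [0.81, 0.586, -0.0, 0.0]
wrist_force: [-0.9, 0.2, 6.1]
gripper_width: 0.9
```

The force has reached 6.1 N, which means about 6 mm of travel, past the trip point. Now I'll release straight up.

Request:
{"method": "apply_moves", "body": {
  "steps": [
    [[1, 0, 0, -0.1, 0, 0, 0], [1, 0, 0, -0.3, 0, 0, 0], [1, 0, 0, -0.8, 0, 0, 0], [1, 0, 0, -1.4, 0, 0, 0], [1, 0, 0, -2.0, 0, 0, 0], [1, 0, 0, -2.6, 0, 0, 0], [1, 0, 0, -3.0, 0, 0, 0], [1, 0, 0, -3.0, 0, 0, 0]]
  ]
}}

```text
time_s: 5.35
tool_pos: [478.4, -5.6, 222.7]
tcp_rot: [0.81, 0.586, 0.002, 0.002]
wrist_force: [1.0, 0.0, -0.4]
gripper_width: 0.4
```

Request:
{"method": "apply_moves", "body": {
  "steps": [
    [[1, 0, 0, 0, 0, 0, 0], [1, 0, 0, 0, 0, 0, 0], [1, 0, 0, 0, 0, 0, 0], [1, 0, 0, 0, 0, 0, 0], [1, 0, 0, 0, 0, 0, 0], [1, 0, 0, 0, 0, 0, 0], [1, 0, 0, 0, 0, 0, 0], [1, 0, 0, 0, 0, 0, 0]]
  ]
}}

```text
time_s: 6.15
tool_pos: [476.5, -6.0, 219.7]
tcp_rot: [0.81, 0.586, 0.0, -0.0]
wrist_force: [-0.6, -2.0, -0.5]
gripper_width: 0.4
```

Run:
```python
from h import *
print(state()["time_s"],state()["wrist_force"].round(1))
f=grab_frame("scene");cv2.imwrite("pics/s3.png",f["color"][:,:,::-1])
for q in ("drawer_front","spice_jar","tomato_tin","pepper","flat_tin"):
    for r in tip_of(q,f)[:1]: print(q,round(r["score"],2),unproj(f,[r["point"]],34.5 if q=="drawer_front" else 0).round(0))
```

```text
6.15 [-0.6 -2.  -0.5]
drawer_front 0.65 [[347.  67.  34.]]
spice_jar 0.62 [[691.  44.   0.]]
tomato_tin 0.65 [[ 622. -118.    0.]]
pepper 0.95 [[ 404. -234.    0.]]
flat_tin 0.57 [[ 579. -212.    0.]]
```

View pics/s3.png

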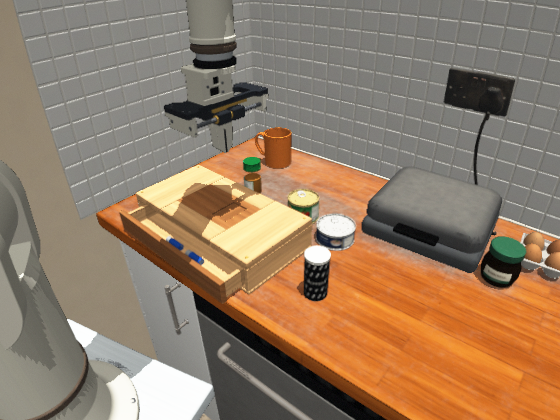

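The picture shows the drawer sprung out at about (185, 250). The bystanders haven't moved and the arm is clear.

```bash
python3 -c "
from bench import *
print(close_job())"
```

```text
the job is handed in; nothing more can be done
None
```

The drawer sprang out by itself after I pressed the hidden thumb plate, and I have handed the job in; no verdict was given.

- **Finding the plate:** both cameras showed its outline, centred about 39 mm towards -y from the panel's centre. I felt for it there with the shut fingers and met only 3.2 N at z = 74.4 mm. That is below the rigid panel, so it was the sprung plate.
- **Pressing it:** I pushed down to z = 69.9 mm, where the force was 6.1 N. That is about 6 mm of travel, past the 4.5 mm trip point. I then lifted straight up to about 220 mm, clear of everything.
- **Drawer:** the last picture shows it out. Its front had moved from x ≈ 406 to x ≈ 347 mm, which agrees with the 55 mm stop given the networks' error. The robot never went near it.
- **Bystanders:** the jar, drum and tins stand upright. Their measured positions differ from the start by at most about 11 mm. I put that down to network scatter, since nothing came near them.
- **Not checked:** I did not measure the plate's return to its resting height, or whether the drawer was fully at rest. About 1.5 s passed between release and handing in.

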